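# Park the drinks tray in its corner of the pantry counter

### The arm

A 6-joint arm with a two-finger parallel gripper is mounted at the origin on the work surface. World frame = base frame: x ahead of the robot, y to its left, z up, the work surface at z = 0. Lengths are in mm, angles in rad, forces in N, time in s.
With the tool pointing down it reaches from about 325 to 775 mm from the base axis. Payload 5.5 kg.
Tool frame: the origin (TCP) lies on the centre line of the jaws, within the pads' length; the fingertips stand 11 mm ahead of it and the grasp point (between the pads) lies 8 mm behind it; z points along the fingers, y is the direction in which the jaws open and shut (so a half turn about z gives the same grasp; the last joint's range is limited). The gripper opens to 88 mm and grips with 3 to 60 N. Pads are 20 mm wide; open, the fingers measure 115 mm over their backs; the gripper's body (75 mm by 178 mm) begins 61 mm behind the grasp point.
Start: joints at [1.047, 0.091, 1.231, -0, 1.82, -0.057], TCP at [270.025, 535.82, 233.631] pointing down, gripper open.
Joint ranges: [-2.87, 2.87], [-0.86, 2.18], [0.17, 2.46], [-1.51, 4.65], [0.06, 2.69], [-2.65, 2.65]. Speed limits (rad/s): [2.57, 2.57, 3.01, 3.14, 3.14, 3.14].

### API

Orientations are given as a 3x3 rotation matrix whose columns are the frame's x, y, z axes.
In Python, from rig import state, read_camera, close_job, cut_out, place_of gives the robot as it stands. The module is installed in compiled form; this text tells all that it offers.
- The arm moves only by the tool apply_moves, never from a script. Its argument "increments" is a list of rows, each a list of 4 numbers: the shift along the tool's x, y, z scaled (see below), then the turn about the tool's z scaled (see below). A call has 1 to 12 rows; each row is the pose to reach, as a shift and turn from the pose commanded when the call began, along the tool's axes at that moment, turning the shorter way round; what a row does not reach only later rows make up. The controller multiplies each number of a shift by 0.15 m and each number of a turn by 180 degrees. A row lasts 1/10 s, in which the tool goes at most 50 mm and 8.59 degrees, less where a joint would pass 70% of its speed; a pose out of reach is approached as far as the arm can. A call with a number of a shift or a turn outside -1 to 1 is refused whole. A call with a gripper value outside its range is refused whole. "gripper" is the closure, from -1 (fully open) to 1 (shut), so that 0 is half open, set as the call begins (left out, the last holds). The fingers move at their own pace and stop on an object; the grip force is fixed at half the most. Time passes only in rows, so rows that repeat a pose let the fingers close. It gives the time, the measured TCP pose, the force and the opening at its end, in the units of the state.
- state(): the state, without advancing time (a new reading comes with each control period).
- read_camera(name): name is "scene" or "top" or "wrist"; returns a dict with "pixels" (400x640x3 uint8, red, green, blue), "range_z" (400x640 float32, mm along the optical axis (not along the pixel's ray), 0 where there is no reading), "mtx" (3x3 intrinsics, pixels), "R" (3x3) and "t" (3): a world point X has camera coordinates R X + t. Camera axes: x right, y down, z forward; pixel columns grow to the right and rows downward; lengths in mm; the calibration is good to about 2 mm. The wrist camera is an equidistant fisheye: a pixel r from the principal point sees the ray r / f radians off the axis. A picture is of the moment at which its call begins.
- close_job(): hands the job in, once; it reports no verdict.
Trained networks look in a picture, given as the dict that the camera call returned (one of the last four; its "shot" number tells which), for a name from the list of things; names that differ only in an ending like _2 or _b are one class to them, and where a whole thing is asked for, a point or a joint stands for the part that bears it (a point fixed in the world has none). Each returns a list of dicts, best first, with "p" (0 to 1); they miss things now and then, are a little off and sometimes report something else, mostly with a low value. They report only what shows in the picture. A call takes as long as a camera call.
- cut_out(name, picture): "mask" (400x640 bool, what is visible of it) and "uv" ([column, row] in pixels, amid what is visible of it).
- place_of(name, picture): "uv" ([column, row] in pixels: a listed point, or the origin of a listed thing).
The state is a dict: "t": time; "joint_pos": joint angles; "joint_vel": joint speeds; "tau": joint torques, N m; "tool_pos": TCP position; "orientation": TCP orientation; "wrist_force": force on the tool from outside, world axes, zero at the start; "moment": the same for the moment, N m; "width": finger opening in mm.
Only numpy, scipy, OpenCV 4.12 (cv2) and the standard library are available. Lean on these libraries where they do the work, as an engineer would, in place of code of your own. Each camera call takes 0.05 s, during which the arm holds its last target. There are 200 camera calls.

### The job

Gently push the wooden drinks tray, with its glassware standing on it, back along the counter until it is parked in the corner between the granite upstand and the bread bin: its long edge flush against the upstand and its short end up against the side of the bread bin. Push only against the outside of the tray's rim; do not take hold of the rim, reach inside the tray or lift it, do not ram it against the stops, and do not upset the glasses. Leave the jar, tin and pepper mill on the counter as they are.

Things in the scene. Friction and masses are not known exactly. Their poses are not given: they have to be found in the camera images.
- tray: Loose brown wooden tray, 200 mm along its x, 340 mm along its y, rim 30 mm high and 8 mm thick all round with upright outer faces, floor 8 mm thick. Loaded about 0.9 kg; it slides on the counter with about 4 to 7 N. Origin: centre of its underside. Its x axis points away from the robot at the start (within 0.3 rad); its long edge on the +x side belongs against the upstand.
- upstand: Fixed dark granite upstand with a pale stone sill on top, along the far side of the counter, 112 mm high, 1480 mm long along y, never turned. Origin: at counter height on its front face (towards the robot), middle of its length; the face is its plane x = 0, the counter lies at negative x.
- bread_bin: Fixed roll-top bread bin, cream with light wooden ends, 250 mm along x (front knob 23 mm more), 330 mm along y, 180 mm high, never turned, its back 20 to 35 mm from the upstand. It stands at the left or right end, the toaster at the other. Origin: at counter height in the middle of its front (robot) side; its flat ends are at y = -165 and +165 mm. The end that faces the tray is the stop.
- toaster: Fixed stainless steel four-slice toaster, 262 mm along x plus lever knobs that stand out 20 mm towards the robot, 330 mm along y, 180 mm high, standing where the bread bin does not. Origin: at counter height in the middle of its front (robot) side.
- decanter: Loose amber glass decanter with stopper, 84 mm wide, 192 mm high, standing at the middle of the tray. Origin: centre of its underside.
- tumbler0: Loose clear glass tumbler, 58 mm wide at the rim, 70 mm high, standing on the tray; as on the others, at least 33 mm are free between it and the outer face of the tray's rim at the start. Origin: centre of its underside.
- tumbler1: Loose clear glass tumbler, 58 mm wide at the rim, 70 mm high, standing on the tray; as on the others, at least 33 mm are free between it and the outer face of the tray's rim at the start. Origin: centre of its underside.
- tumbler2: Loose clear glass tumbler, 58 mm wide at the rim, 70 mm high, standing on the tray; as on the others, at least 33 mm are free between it and the outer face of the tray's rim at the start. Origin: centre of its underside.
- olive_jar: Loose green jar, 68 mm wide, 110 mm high, on the counter towards the robot and to the side of the tray; leave alone. Origin: centre of its underside.
- tomato_tin: Loose red food tin, 75 mm wide, 110 mm high, on the counter towards the robot and to the side of the tray; leave alone. Origin: centre of its underside.
- pepper_mill: Loose dark wooden pepper mill, 58 mm wide, 164 mm high, on the counter towards the robot and to the side of the tray; leave alone. Origin: centre of its underside.

How it is judged (in metres and radians):
At the end, for the whole second after the job is handed in: The tray lies flat and at rest with its long edge against the upstand (centre of the edge within 7 mm of the face, square to it within 0.035 rad) and its short end within 8 mm of the bread bin's side; the decanter and the three tumblers stand upright on the tray (x of tray in the frame of upstand above -0.107 m and angle between the x axis of tray and the x axis of upstand, either way round below 0.035 rad and y of tray in the frame of bread_bin between -0.343 and 0.343 m and height (world z) of tray below 0.004 m and angle between tray's own z axis and vertical below 0.03 rad and linear speed of tray below 0.01 m/s and angle between each of decanter, tumbler0, tumbler1, tumbler2's own z axis and vertical below 0.1 rad and x of decanter in the frame of tray between -0.09 and 0.09 m and y of decanter in the frame of tray between -0.16 and 0.16 m and z of each of decanter, tumbler0, tumbler1, tumbler2 in the frame of tray below 0.02 m and x of tumbler0 in the frame of tray between -0.09 and 0.09 m and y of tumbler0 in the frame of tray between -0.16 and 0.16 m and x of tumbler1 in the frame of tray between -0.09 and 0.09 m and y of tumbler1 in the frame of tray between -0.16 and 0.16 m and x of tumbler2 in the frame of tray between -0.09 and 0.09 m and y of tumbler2 in the frame of tray between -0.16 and 0.16 m); the robot touches nothing.
It fails at once if the tray is lifted or tipped (height (world z) of tray above 0.012 m or angle between tray's own z axis and vertical above 0.1 rad).
It fails at once if the hand takes hold of the rim or reaches inside the tray (the point between the fingers comes down over the tray, below 50 mm) (x of the grasp point in the frame of tray between -0.098 and 0.098 m and y of the grasp point in the frame of tray between -0.168 and 0.168 m and z of the grasp point in the frame of tray below 0.05 m).
It fails at once if the tray is rammed against the upstand or the bread bin (over 35 N) (contact force between tray and upstand above 35 N or contact force between tray and bread_bin above 35 N).
It fails at once if a piece of glassware is tipped or lifted off the tray (angle between any of decanter, tumbler0, tumbler1, tumbler2's own z axis and vertical above 0.35 rad or z of any of decanter, tumbler0, tumbler1, tumbler2 in the frame of tray above 0.03 m).
It fails at once if the jar, the tin or the pepper mill is moved (distance of any of olive_jar, tomato_tin, pepper_mill from where it was at the start of the episode above 0.02 m).
It also fails if it takes over 70 s, if anything falls off the work surface, if the arm or the gripper's body presses on something with over 40 N, if the wrist force passes 120 N, or if a joint passes its speed limit or range.

## Working session

There is one attempt and no reset: what is moved stays moved. The work goes in short steps, Python scripts to look and compute and a tool call to move; the robot and the scene stay as the last step left them, time stands still between calls to the robot, and variables do not carry over. Pictures are saved under pics/ and viewed, about 8 in all and at most 12, crops included, and the job is handed in when it is done.

Besides the shell and the picture viewer there is one more tool, called after "Request:" as name([rows], argument=value, ...), one row to a line, values as JSON. apply_moves: Moves the arm, as the interface text tells. Its arguments: {"type":"object","properties":{"increments":{"type":"array","items":{"type":"array","items":{"type":"number","minimum":-1,"maximum":1}}},"gripper":{"type":"number"}},"required":["increments"]}

```bash
mkdir -p pics; cat > h.py <<'E'
import numpy as np, cv2
from rig import *
def cloud(p):
    z=p["range_z"];K=p["mtx"];v,u=np.indices(z.shape)
    c=np.stack([(u-K[0,2])/K[0,0]*z,(v-K[1,2])/K[1,1]*z,z],-1)
    w=(c-p["t"])@p["R"]; w[z<=0]=np.nan
    return w
def save(p,n): cv2.imwrite(f"pics/{n}.png",p["pixels"][...,::-1])
E
python3 - <<'E'
from h import *
s=state();print(s)
for c in("top","scene"):
    p=read_camera(c);save(p,c+"0");w=cloud(p)
    print(c,p["R"].round(2).tolist(),p["t"].round(0),p["mtx"].tolist())
    for n in "tray upstand bread_bin toaster decanter tumbler0 olive_jar tomato_tin pepper_mill".split():
        for r in cut_out(n,p)[:3]:
            m=r["mask"];q=w[m];q=q[~np.isnan(q[:,0])]
            if len(q): print(n,round(r["p"],2),np.round(r["uv"]),np.percentile(q,[2,50,98],axis=0).round(0).tolist())
E
```

```text
{'t': 0.0, 'joint_pos': array([ 1.04728601e+00,  9.18509736e-02,  1.23186828e+00, -3.84849544e-05,
        1.81980618e+00, -5.66956199e-02]), 'joint_vel': array([ 9.65019162e-05, -7.80878359e-04,  1.17542368e-03,  1.27640336e-03,
       -7.64153710e-04, -4.14167326e-04]), 'tau': array([-1.75484452e-03, -4.46424186e+01, -4.06462276e+01,  6.96024229e-02,
        2.88189930e-02, -1.27946341e-04]), 'tool_pos': array([269.89853666, 535.55867342, 232.52152898]), 'orientation': array([[-8.93002058e-01,  4.50051610e-01, -9.33938110e-04],
       [ 4.50052574e-01,  8.93000457e-01, -1.69256613e-03],
       [ 7.22650469e-05, -1.93178629e-03, -9.99998131e-01]]), 'wrist_force': array([-0.42782759, -0.37369862,  0.09549399]), 'moment': array([ 0.04262168, -0.02265028, -0.00022708]), 'width': 88.369385155922}
top [[0.0, -1.0, -0.02], [-0.98, 0.0, -0.18], [0.18, 0.02, -0.98]] [  13.  606. 1020.] [[363.5143754549726, 0.0, 316.2890462615088], [0.0, 363.5143754549726, 200.0112949110534], [0.0, 0.0, 1.0]]
tray 0.68 [335. 214.] [[476.0, -187.0, 1.0], [590.0, -35.0, 8.0], [720.0, 151.0, 33.0]]
upstand 0.69
[... 1745 characters left out ...]
.0, -32.0, 89.0], [639.0, 9.0, 197.0]]
tumbler0 0.83 [321. 223.] [[622.0, -129.0, 15.0], [645.0, -100.0, 56.0], [671.0, -75.0, 80.0]]
tumbler0 0.7 [305. 184.] [[517.0, 23.0, 19.0], [538.0, 45.0, 58.0], [565.0, 78.0, 80.0]]
tumbler0 0.5 [326. 182.] [[594.0, -17.0, 16.0], [614.0, 78.0, 63.0], [631.0, 104.0, 162.0]]
olive_jar 0.82 [289. 130.] [[369.0, 284.0, 7.0], [402.0, 297.0, 76.0], [428.0, 340.0, 114.0]]
tomato_tin 0.67 [298. 111.] [[364.0, 436.0, 5.0], [403.0, 449.0, 76.0], [432.0, 496.0, 113.0]]
pepper_mill 0.94 [238. 264.] [[404.0, -368.0, 8.0], [430.0, -356.0, 101.0], [446.0, -327.0, 159.0]]
pepper_mill 0.53 [288. 130.] [[369.0, 284.0, 10.0], [402.0, 297.0, 75.0], [428.0, 337.0, 114.0]]
```

```bash
cat >> h.py <<'E'
def tray(p,w=None,full=False):
    """rim-top points of tray mask -> minAreaRect"""
    w=cloud(p) if w is None else w
    r=cut_out("tray",p)
    if not r: return None
    m=cv2.dilate(r[0]["mask"].astype(np.uint8),np.ones((5,5)))>0
    m&=(w[...,2]>25)&(w[...,2]<37)
    hsv=cv2.cvtColor(p["pixels"],cv2.COLOR_RGB2HSV)
    q=w[m][:,:2]
    return q,m,hsv
E
python3 - <<'E'
from h import *
for c in("top","scene"):
    p=read_camera(c);w=cloud(p)
    q,m,hsv=tray(p,w)
    print(c,len(q),cv2.minAreaRect(q.astype(np.float32)))
    np.save(c+"_q.npy",q)
    for x in range(460,740,20):
        s=q[abs(q[:,0]-x)<6];
        if len(s):print(x,s[:,1].min().round(),s[:,1].max().round(),end="; ")
    print()
    u=cut_out("upstand",p)[0]["mask"]; a=w[u]
    f=a[(a[:,2]>20)&(a[:,2]<100)];print("upface",np.nanpercentile(f[:,0],[2,10,25,50,75,90]))
    b=cut_out("bread_bin",p)[0]["mask"]; a=w[b]
    for z in (20,60,100,140,170):
        f=a[abs(a[:,2]-z)<15]
        if len(f):print("bin",z,len(f),np.nanpercentile(f[:,1],[90,95,99,100]).round(1),np.nanpercentile(f[:,0],[1,99]).round())
E
```

```text
top 1001 ((597.819580078125, -17.226242065429688), (200.234130859375, 340.66693115234375), 15.78219223022461)
460 94.0 121.0; 480 19.0 127.0; 500 -55.0 130.0; 520 -124.0 137.0; 540 -201.0 144.0; 560 -205.0 150.0; 580 -198.0 153.0; 600 -192.0 160.0; 620 -187.0 167.0; 640 -181.0 170.0; 660 -176.0 146.0; 680 -170.0 69.0; 700 -164.0 1.0; 720 -159.0 -70.0; 
upface [799.65164339 800.25623607 800.75803719 801.36404481 801.9697091
 802.52092611]
bin 20 311 [-299.9 -299.6 -299.3 -298.8] [517. 757.]
bin 60 355 [-299.8 -299.7 -299.3 -299. ] [517. 764.]
bin 100 873 [-300.2 -299.9 -299.3 -298.9] [499. 751.]
bin 140 1767 [-300.6 -300.1 -299.6 -299.1] [536. 746.]
bin 170 9469 [-328.7 -310.1 -300.3 -298.9] [566. 760.]
scene 580 ((597.81689453125, -17.777374267578125), (200.1771240234375, 345.1499328613281), 15.732002258300781)
460 87.0 122.0; 480 20.0 121.0; 500 -49.0 134.0; 520 -116.0 133.0; 540 -191.0 140.0; 560 -206.0 -37.0; 580 -200.0 -47.0; 600 -196.0 155.0; 620 -192.0 158.0; 640 -183.0 172.0; 660 -178.0 139.0; 680 -173.0 76.0; 700 -167.0 -9.0; 720 -163.0 -68.0; 
upface nan
bin 20 242 [-553.1 -484.8 -315.8 -306.3] [521. 766.]
bin 60 307 [-470.6 -381.8 -315.6 -304.4] [520. 766.]
bin 100 417 [-415.1 -353.4 -315.3 -313.3] [506. 765.]
bin 140 1101 [-352.9 -325.7 -310.2 -302. ] [536. 764.]
bin 170 8672 [-343.4 -321.4 -306.8 -300. ] [566. 762.]
  return np.nanmean(a, axis, out=out, keepdims=keepdims)
```

View pics/top0.png

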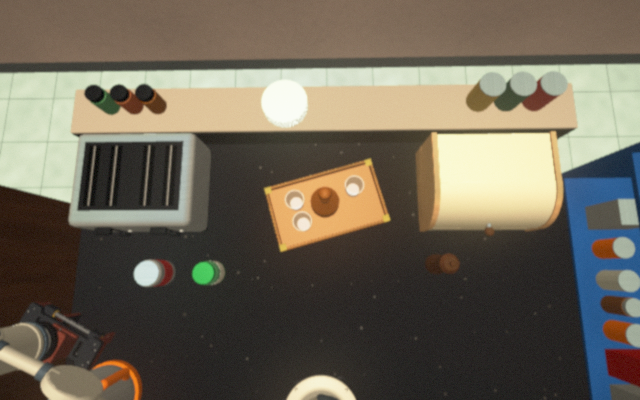

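View pics/scene0.png

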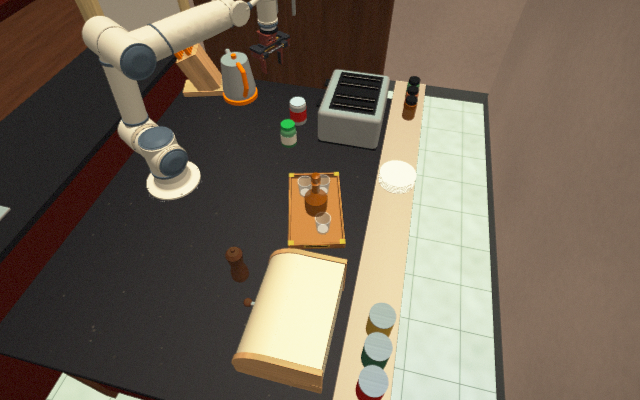

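Request:
apply_moves([
  [-0.21,-0.21,0,0],
  [-0.42,-0.425,0,0],
  [-0.63,-0.64,0,0],
  [-0.838,-0.849,0,0],
], gripper=-1)

```text
t: 1.8
tool_pos: [325.1, 364.0, 233.6]
orientation: [[-0.893, 0.449, 0.0], [0.449, 0.893, 0.0], [-0.0, 0.0, -1.0]]
wrist_force: [0.6, 0.7, 0.8]
width: 87.9
```

Request:
apply_moves([
  [-0.21,-0.21,0,0],
  [-0.42,-0.425,0,0],
  [-0.63,-0.64,0,0],
  [-0.838,-0.849,0,0],
])

```text
t: 2.2
tool_pos: [380.0, 193.5, 233.9]
orientation: [[-0.893, 0.45, 0.001], [0.45, 0.893, 0.0], [-0.001, 0.001, -1.0]]
wrist_force: [1.5, -0.3, -0.4]
width: 87.8
```

Request:
apply_moves([
  [-0.21,-0.21,0,-0.04],
  [-0.42,-0.425,0,-0.08],
  [-0.63,-0.64,0,-0.12],
  [-0.838,-0.849,0,-0.1486],
  [-0.838,-0.849,0,-0.1486],
  [-0.838,-0.849,0,-0.1486],
  [-0.838,-0.849,0,-0.1486],
  [-0.838,-0.849,0,-0.1486],
])

```text
t: 3.0
tool_pos: [434.6, 26.3, 233.8]
orientation: [[-1.0, -0.002, 0.0], [-0.002, 1.0, 0.0], [-0.0, 0.0, -1.0]]
wrist_force: [0.1, -0.4, 0.7]
width: 88.1
```

Request:
apply_moves([
  [0,0,0.3,0],
  [0,0,0.6,0],
  [0,0,0.9,0],
  [0,0,1.0,0],
])

```text
t: 3.4
tool_pos: [432.1, 26.3, 78.8]
orientation: [[-1.0, -0.002, -0.007], [-0.002, 1.0, 0.0], [0.007, 0.0, -1.0]]
wrist_force: [-0.1, -0.4, 0.3]
width: 87.9
```

Request:
apply_moves([
  [0,0,0.2,0],
  [0,0,0.35,0],
  [0,0,0.425,0],
  [0,0,0.425,0],
  [0,0,0.425,0],
])

```text
t: 3.9
tool_pos: [435.7, 25.3, 21.5]
orientation: [[-1.0, -0.001, 0.002], [-0.001, 1.0, -0.0], [-0.002, -0.0, -1.0]]
wrist_force: [0.8, -0.3, 0.4]
width: 87.7
```

Request:
apply_moves([
  [-0.02,0,0,0],
  [-0.04,0,0,0],
  [-0.06,0,0,0],
  [-0.08,0,0,0],
  [-0.1,0,0,0],
  [-0.12,0,0,0],
  [-0.14,0,0,0],
  [-0.16,0,0,0],
  [-0.18,0,0,0],
  [-0.2,0,0,0],
  [-0.22,0,0,0],
  [-0.24,0,0,0],
])

```text
t: 5.1
tool_pos: [470.9, 25.0, 19.6]
orientation: [[-1.0, -0.0, -0.001], [-0.0, 1.0, 0.0], [0.001, 0.0, -1.0]]
wrist_force: [-2.5, 0.8, -0.4]
width: 88.0
```

Request:
apply_moves([
  [-0.02,0,0,0],
  [-0.04,0,0,0],
  [-0.06,0,0,0],
  [-0.08,0,0,0],
  [-0.1,0,0,0],
  [-0.12,0,0,0],
  [-0.14,0,0,0],
  [-0.16,0,0,0],
  [-0.18,0,0,0],
  [-0.2,0,0,0],
])

```text
t: 6.1
tool_pos: [501.1, 25.0, 19.9]
orientation: [[-1.0, -0.0, 0.0], [-0.0, 1.0, -0.0], [-0.0, -0.0, -1.0]]
wrist_force: [-2.7, 1.0, -0.9]
width: 88.1
```

```bash
cat >> h.py <<'E'
def fit(p):
    "tray pose: edge points of rim-top vs known rectangle (robust against occlusion)"
    from scipy.optimize import least_squares
    q,m,_=tray(p); 
    def res(a):
        c,s=np.cos(a[2]),np.sin(a[2]); d=q-a[:2]
        X=abs(c*d[:,0]+s*d[:,1]);Y=abs(-s*d[:,0]+c*d[:,1])
        return np.where((X<85)&(Y<155),np.clip(np.minimum(92-X-4,170-Y-8)*1,0,20),0)*0+np.minimum(abs(np.maximum(X-96,Y-166)),12)
    best=None
    (cx,cy),(a,b),an=cv2.minAreaRect(q.astype(np.float32))
    an=np.deg2rad(an); an=(an+np.pi/4)%(np.pi/2)-np.pi/4
    o=min((least_squares(res,[cx+dx,cy+dy,an],loss="soft_l1",x_scale=[1,1,.01]) for dx in(-10,0,10) for dy in(-15,0,15)),key=lambda o:o.cost)
    return o.x.round(3),o.cost/len(q),(round(cx,1),round(cy,1),round(a),round(b),round(an,3))
E
python3 - <<'E'
from h import *
for c in("top","scene"):
    p=read_camera(c);save(p,c+"1");print(fit(p))
    for r in cut_out("tumbler0",p)[:3]+cut_out("decanter",p)[:1]:
        q=cloud(p)[r["mask"]];print(round(r["p"],2),np.nanpercentile(q,[2,50,98],axis=0).round(0).tolist())
E
```

```text
(array([ 6.29876e+02, -2.98370e+01,  1.62000e-01]), np.float64(1.9899261628715437), (630.6, -30.3, 200, 341, np.float64(0.159)))
0.9 [[620.0, 36.0, 6.0], [655.0, 65.0, 39.0], [683.0, 89.0, 79.0]]
0.7 [[643.0, -141.0, 9.0], [677.0, -119.0, 43.0], [694.0, -91.0, 80.0]]
0.43 [[364.0, 287.0, 1.0], [395.0, 307.0, 107.0], [425.0, 346.0, 112.0]]
0.65 [[597.0, -63.0, 59.0], [622.0, -24.0, 97.0], [658.0, 12.0, 198.0]]
(array([ 6.31528e+02, -3.28160e+01,  1.54000e-01]), np.float64(2.526525027953887), (630.8, -32.7, 202, 345, np.float64(0.167)))
0.73 [[548.0, -5.0, 12.0], [577.0, 49.0, 59.0], [603.0, 73.0, 83.0]]
0.66 [[634.0, 31.0, 25.0], [655.0, 74.0, 60.0], [675.0, 87.0, 81.0]]
0.62 [[646.0, -147.0, 8.0], [669.0, -120.0, 53.0], [695.0, -92.0, 80.0]]
0.84 [[604.0, -69.0, 32.0], [637.0, -44.0, 93.0], [671.0, -17.0, 198.0]]
```

Request:
apply_moves([
  [-0.025,0,0,0],
  [-0.05,0,0,0],
  [-0.075,0,0,0],
  [-0.1,0,0,0],
  [-0.125,0,0,0],
  [-0.15,0,0,0],
  [-0.175,0,0,0],
  [-0.2,0,0,0],
  [-0.225,0,0,0],
  [-0.25,0,0,0],
])

```text
t: 7.5
tool_pos: [538.7, 24.9, 19.8]
orientation: [[-1.0, -0.0, -0.0], [-0.0, 1.0, -0.0], [0.0, -0.0, -1.0]]
wrist_force: [-3.3, 1.4, 1.2]
width: 87.6
```

```bash
python3 - <<'E'
from h import *
print(state()["wrist_force"],state()["moment"])
for c in("top","scene"):
    p=read_camera(c);save(p,c+"2");print(fit(p))
E
```

```text
[-3.33548308  1.44891977  1.16034197] [0.41326271 0.59199758 0.19033467]
(array([ 6.5505e+02, -4.0745e+01,  5.2000e-02]), np.float64(2.0348146136722542), (656.0, -40.8, 201, 340, np.float64(0.051)))
(array([ 6.56923e+02, -4.35250e+01,  4.70000e-02]), np.float64(2.642846148830923), (651.9, -42.5, 209, 346, np.float64(0.048)))
```

Request:
apply_moves([
  [-0.02,0,0,0],
  [-0.04,0,0,0],
  [-0.06,0,0,0],
  [-0.08,0,0,0],
  [-0.1,0,0,0],
  [-0.11,0,0,0],
  [-0.11,0,0,0],
])

```text
t: 8.4
tool_pos: [555.2, 24.8, 19.8]
orientation: [[-1.0, 0.0, 0.0], [0.0, 1.0, -0.0], [-0.0, -0.0, -1.0]]
wrist_force: [-2.3, 1.2, 1.3]
width: 88.0
```

```bash
python3 - <<'E'
from h import *
p=read_camera("top");print(fit(p))
E
```

```text
(array([ 6.65481e+02, -4.51160e+01,  4.00000e-03]), np.float64(2.0102932111146927), (667.0, -46.2, 339, 199, np.float64(-0.005)))
```

Request:
apply_moves([
  [0.1,0,0,0],
  [0.2,0,0,0],
  [0.2,0,-0.3,0],
  [0.2,0.3,-0.6,0],
  [0.2,0.6,-0.667,0],
  [0.2,0.9,-0.667,0],
  [0.2,1.0,-0.667,0],
  [0.2,1.0,-0.667,0],
])

```text
t: 9.3
tool_pos: [525.3, 177.2, 120.3]
orientation: [[-1.0, -0.003, 0.002], [-0.003, 1.0, 0.0], [-0.002, 0.0, -1.0]]
wrist_force: [-0.1, -0.0, -0.0]
width: 87.6
```

Request:
apply_moves([
  [0,0,0,0.045],
  [0,0,0,0.09],
  [0,0,0,0.135],
  [0,0,0,0.18],
  [0,0,0,0.225],
  [0,0,0,0.27],
  [0,0,0,0.315],
  [0,0,0,0.36],
  [0,0,0,0.405],
  [0,0,0,0.45],
  [0,0,0,0.5],
  [0,0,0,0.5],
])

```text
t: 10.5
tool_pos: [525.4, 173.5, 119.8]
orientation: [[0.003, 1.0, 0.001], [1.0, -0.003, -0.001], [-0.001, 0.001, -1.0]]
wrist_force: [0.6, -0.7, -0.4]
width: 88.1
```

Request:
apply_moves([
  [0,0.2,0,0],
  [0,0.5,0,0],
  [0,0.8,0,0],
  [0,0.96,0,0],
  [0,0.96,0,0],
  [0,0.96,0,0],
])

```text
t: 11.1
tool_pos: [668.8, 174.0, 119.1]
orientation: [[-0.001, 1.0, -0.001], [1.0, 0.001, -0.001], [-0.001, -0.001, -1.0]]
wrist_force: [-0.5, 0.0, -0.0]
width: 87.6
```

Request:
apply_moves([
  [0,0,0.3,0],
  [0,0,0.55,0],
  [0,0,0.667,0],
  [0,0,0.667,0],
  [0,0,0.667,0],
])

```text
t: 11.6
tool_pos: [669.1, 175.1, 21.8]
orientation: [[-0.001, 1.0, 0.002], [1.0, 0.001, 0.0], [0.0, 0.002, -1.0]]
wrist_force: [-0.2, -0.4, 0.2]
width: 87.7
```

Request:
apply_moves([
  [-0.1,0,0,0],
  [-0.17,0,0,0],
  [-0.22,0,0,0],
  [-0.245,0,0,0],
  [-0.27,0,0,0],
  [-0.295,0,0,0],
  [-0.32,0,0,0],
  [-0.345,0,0,0],
  [-0.37,0,0,0],
  [-0.395,0,0,0],
  [-0.42,0,0,0],
  [-0.445,0,0,0],
])

```text
t: 12.8
tool_pos: [669.0, 109.1, 20.4]
orientation: [[-0.001, 1.0, 0.001], [1.0, 0.001, 0.001], [0.001, 0.001, -1.0]]
wrist_force: [0.1, 4.3, 3.3]
width: 87.3
```

```bash
python3 - <<'E'
from h import *
p=read_camera("top");print(fit(p))
save(p,"top3")
E
```

```text
(array([ 6.65967e+02, -7.06430e+01,  3.00000e-03]), np.float64(2.248881233136941), (666.8, -71.7, 340, 199, np.float64(-0.002)))
```

Request:
apply_moves([
  [-0.025,0,0,0],
  [-0.05,0,0,0],
  [-0.08,0,0,0],
  [-0.11,0,0,0],
  [-0.14,0,0,0],
  [-0.17,0,0,0],
  [-0.2,0,0,0],
  [-0.23,0,0,0],
  [-0.26,0,0,0],
  [-0.29,0,0,0],
  [-0.32,0,0,0],
  [-0.32,0,0,0],
])

```text
t: 14.1
tool_pos: [669.0, 60.1, 20.2]
orientation: [[-0.0, 1.0, 0.001], [1.0, 0.0, -0.0], [-0.0, 0.001, -1.0]]
wrist_force: [-0.6, 2.2, 1.5]
width: 88.0
```

```bash
python3 - <<'E'
from h import *
p=read_camera("top");print(fit(p), state()["tool_pos"]);save(p,"top4")
E
```

```text
(array([ 6.66270e+02, -1.19451e+02, -2.00000e-03]), np.float64(2.2115206854248193), (667.3, -121.8, 338, 201, np.float64(-0.001))) [668.94433379  60.13805166  19.91304416]
```

View pics/top4.png

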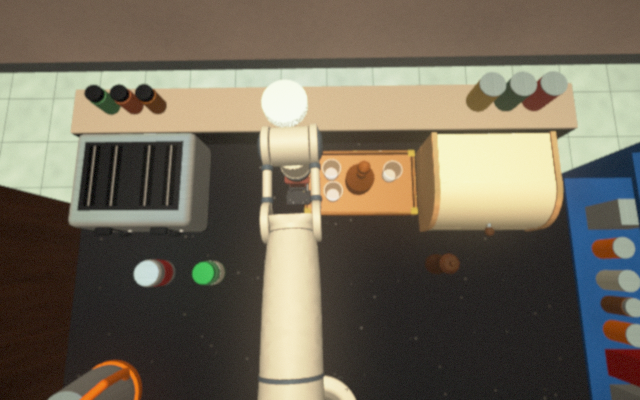

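Request:
apply_moves([
  [0.1,0,0,0],
  [0.25,0,0,0],
  [0.3,0,-0.3,0],
  [0.3,-0.1,-0.6,0],
  [0.3,-0.4,-0.667,0],
  [0.3,-0.7,-0.667,0],
  [0.3,-0.95,-0.667,0],
  [0.3,-0.95,-0.667,0],
])

```text
t: 15.0
tool_pos: [522.0, 105.6, 118.6]
orientation: [[-0.001, 1.0, -0.004], [1.0, 0.001, -0.001], [-0.001, -0.004, -1.0]]
wrist_force: [0.6, 0.1, 0.8]
width: 87.3
```

Request:
apply_moves([
  [0,0,0,-0.045],
  [0,0,0,-0.09],
  [0,0,0,-0.135],
  [0,0,0,-0.18],
  [0,0,0,-0.225],
  [0,0,0,-0.27],
  [0,0,0,-0.315],
  [0,0,0,-0.36],
  [0,0,0,-0.405],
  [0,0,0,-0.45],
  [0,0,0,-0.5],
  [0,0,0,-0.5],
])

```text
t: 16.2
tool_pos: [526.8, 105.4, 119.5]
orientation: [[-1.0, -0.002, -0.001], [-0.002, 1.0, -0.001], [0.001, -0.001, -1.0]]
wrist_force: [0.4, 0.4, -1.8]
width: 88.1
```

Request:
apply_moves([
  [0.05,-0.2,0,0],
  [0.1,-0.5,0,0],
  [0.1,-0.8,0,0],
  [0.1,-1.0,0,0],
  [0.1,-1.0,0,0],
  [0.1,-1.0,0,0],
])

```text
t: 16.8
tool_pos: [511.6, -45.1, 119.8]
orientation: [[-1.0, 0.004, -0.0], [0.004, 1.0, 0.0], [0.0, 0.0, -1.0]]
wrist_force: [0.2, 0.8, -0.4]
width: 87.9
```

Request:
apply_moves([
  [0,-0.2,0,0],
  [0,-0.5,0,0],
  [0,-0.5,0,0],
  [0,-0.5,0,0],
])

```text
t: 17.2
tool_pos: [511.6, -119.2, 119.7]
orientation: [[-1.0, 0.002, -0.0], [0.002, 1.0, 0.001], [0.0, 0.001, -1.0]]
wrist_force: [0.6, 0.2, -0.1]
width: 87.7
```

Request:
apply_moves([
  [0,0,0.3,0],
  [0,0,0.55,0],
  [0,0,0.667,0],
  [0,0,0.667,0],
  [0,0,0.667,0],
])

```text
t: 17.7
tool_pos: [511.8, -118.5, 20.5]
orientation: [[-1.0, -0.001, 0.0], [-0.001, 1.0, 0.0], [-0.0, 0.0, -1.0]]
wrist_force: [0.6, -0.7, 1.0]
width: 87.8
```

Request:
apply_moves([
  [-0.12,0,0,0],
  [-0.2,0,0,0],
  [-0.26,0,0,0],
  [-0.28,0,0,0],
  [-0.31,0,0,0],
  [-0.34,0,0,0],
  [-0.37,0,0,0],
  [-0.4,0,0,0],
  [-0.43,0,0,0],
  [-0.455,0,0,0],
  [-0.48,0,0,0],
  [-0.48,0,0,0],
])

```text
t: 18.9
tool_pos: [582.9, -119.9, 20.3]
orientation: [[-1.0, 0.0, -0.001], [0.0, 1.0, -0.0], [0.001, -0.0, -1.0]]
wrist_force: [-3.8, 0.7, 2.2]
width: 88.0
```

```bash
python3 - <<'E'
from h import *
p=read_camera("top");print(fit(p), state()["tool_pos"],state()["wrist_force"])
E
```

```text
(array([ 693.85 , -120.696,   -0.   ]), np.float64(2.4887722719885654), (698.3, -118.0, 346, 208, np.float64(-0.003))) [ 582.94503489 -119.89194118   20.20762105] [-3.04326941  0.2378845   2.69858426]
```

Request:
apply_moves([
  [-0.005,0,0,0],
  [-0.01,0,0,0],
  [-0.015,0,0,0],
  [-0.02,0,0,0],
  [-0.025,0,0,0],
  [-0.03,0,0,0],
  [-0.035,0,0,0],
])

```text
t: 19.7
tool_pos: [587.8, -119.9, 20.1]
orientation: [[-1.0, 0.0, -0.002], [0.0, 1.0, -0.0], [0.002, -0.0, -1.0]]
wrist_force: [-6.3, -0.1, 3.1]
width: 88.0
```

Request:
apply_moves([
  [-0.004,0,0,0],
  [-0.008,0,0,0],
  [-0.008,0,0,0],
])

```text
t: 20.0
tool_pos: [589.1, -119.9, 20.1]
orientation: [[-1.0, 0.0, -0.001], [0.0, 1.0, -0.0], [0.001, -0.0, -1.0]]
wrist_force: [-4.5, -1.1, 3.3]
width: 88.3
```

Request:
apply_moves([
  [-0.004,0,0,0],
  [-0.007,0,0,0],
  [-0.007,0,0,0],
])

```text
t: 20.3
tool_pos: [590.1, -119.8, 20.1]
orientation: [[-1.0, 0.0, -0.002], [0.0, 1.0, -0.0], [0.002, -0.0, -1.0]]
wrist_force: [-6.2, 0.6, 3.7]
width: 87.8
```

Request:
apply_moves([
  [-0.003,0,0,0],
  [-0.005,0,0,0],
  [-0.005,0,0,0],
])

```text
t: 20.6
tool_pos: [590.1, -119.9, 20.2]
orientation: [[-1.0, 0.0, -0.003], [0.0, 1.0, 0.0], [0.003, 0.0, -1.0]]
wrist_force: [-9.2, -0.2, 6.4]
width: 87.7
```

Request:
apply_moves([
  [-0.003,0,0,0],
  [-0.005,0,0,0],
  [-0.005,0,0,0],
])

```text
t: 20.9
tool_pos: [590.2, -119.9, 20.2]
orientation: [[-1.0, 0.0, -0.005], [0.0, 1.0, 0.0], [0.005, 0.0, -1.0]]
wrist_force: [-12.1, 0.6, 8.1]
width: 87.9
```

```bash
python3 - <<'E'
from h import *
p=read_camera("top");print(fit(p), state()["tool_pos"],state()["wrist_force"])
E
```

```text
(array([ 7.01864e+02, -1.20723e+02,  3.00000e-03]), np.float64(2.1420470067261084), (702.1, -118.9, 202, 347, np.float64(0.001))) [ 590.16071159 -119.88473522   20.15710097] [-12.20231373   0.14596964   6.98887163]
```

Request:
apply_moves([
  [0.02,0,0,0],
  [0.1,0,0,0],
  [0.3,0,0,0],
  [0.35,0,-0.3,0],
  [0.35,0.2,-0.6,0],
  [0.35,0.5,-0.667,0],
  [0.35,0.8,-0.667,0],
  [0.35,1.0,-0.667,0],
  [0.35,1.0,-0.667,0],
  [0.35,1.0,-0.667,0],
])

```text
t: 22.0
tool_pos: [540.0, 30.6, 119.9]
orientation: [[-1.0, -0.002, 0.001], [-0.002, 1.0, -0.0], [-0.001, -0.0, -1.0]]
wrist_force: [1.1, 0.2, 0.0]
width: 87.6
```

```bash
python3 - <<'E'
from h import *
p=read_camera("top");print(fit(p), state()["tool_pos"],state()["wrist_force"])
w=cloud(p); q=w[80:125,262:308]; h=q[(q[...,2]>125)]; print(np.nanpercentile(h,[0,50,100],axis=0).round())
q=w[110:135,230:400]; q=q[(q[...,2]>105)&(q[...,2]<118)]; print(np.nanmin(q[:,0]))
E
```

```text
(array([ 701.455, -120.351,    0.   ]), np.float64(2.410478771050197), (701.9, -122.8, 203, 354, np.float64(0.004))) [539.98165488  29.3729679  119.76833885] [-0.30066819 -0.46434737  0.45021073]
[[809.  36. 125.]
 [868. 100. 155.]
 [938. 164. 160.]]
799.2376050316934
```

Request:
apply_moves([
  [0,0.2,0,0.045],
  [0,0.467,0,0.09],
  [0,0.467,0,0.135],
  [0,0.467,0,0.18],
  [0,0.467,0,0.225],
  [0,0.467,0,0.27],
  [0,0.467,0,0.315],
  [0,0.467,0,0.36],
  [0,0.467,0,0.405],
  [0,0.467,0,0.45],
  [0,0.467,0,0.5],
  [0,0.467,0,0.5],
])

```text
t: 23.3
tool_pos: [540.1, 98.9, 119.7]
orientation: [[0.004, 1.0, -0.0], [1.0, -0.004, -0.0], [-0.0, -0.0, -1.0]]
wrist_force: [-1.3, 0.8, -0.2]
width: 87.5
```

Request:
apply_moves([
  [0,0.2,0,0],
  [0,0.4,0,0],
  [0,0.6,0,0],
  [0,0.8,0,0],
  [0,0.95,0,0],
  [0,0.987,0,0],
  [0,0.987,0,0],
  [0,0.987,0,0],
])

```text
t: 24.1
tool_pos: [687.3, 99.9, 119.9]
orientation: [[-0.001, 1.0, -0.001], [1.0, 0.001, 0.0], [0.0, -0.001, -1.0]]
wrist_force: [-0.2, 0.2, -0.1]
width: 87.9
```

Request:
apply_moves([
  [0,0,0.25,0],
  [0,0,0.5,0],
  [0,0,0.667,0],
  [0,0,0.667,0],
  [0,0,0.667,0],
  [-0.1,0,0.667,0],
  [-0.17,0,0.667,0],
  [-0.2,0,0.667,0],
  [-0.22,0,0.667,0],
  [-0.22,0,0.667,0],
])

```text
t: 25.1
tool_pos: [688.1, 66.5, 20.3]
orientation: [[0.001, 1.0, 0.001], [1.0, -0.001, 0.0], [0.0, 0.001, -1.0]]
wrist_force: [0.6, 0.1, -0.1]
width: 87.5
```

Request:
apply_moves([
  [-0.015,0,0,0],
  [-0.03,0,0,0],
  [-0.04,0,0,0],
  [-0.05,0,0,0],
  [-0.06,0,0,0],
  [-0.068,0,0,0],
  [-0.076,0,0,0],
  [-0.083,0,0,0],
  [-0.083,0,0,0],
])

```text
t: 26.0
tool_pos: [687.8, 54.8, 19.8]
orientation: [[-0.0, 1.0, -0.0], [1.0, 0.0, 0.0], [0.0, -0.0, -1.0]]
wrist_force: [-0.8, 3.2, -0.7]
width: 87.9
```

Request:
apply_moves([
  [-0.004,0,0,0],
  [-0.008,0,0,0],
  [-0.008,0,0,0],
])

```text
t: 26.3
tool_pos: [687.9, 53.5, 19.8]
orientation: [[-0.0, 1.0, -0.0], [1.0, 0.0, -0.0], [-0.0, -0.0, -1.0]]
wrist_force: [0.3, 3.9, -0.5]
width: 88.0
```

Request:
apply_moves([
  [-0.004,0,0,0],
  [-0.007,0,0,0],
  [-0.007,0,0,0],
])

```text
t: 26.6
tool_pos: [687.8, 52.4, 19.8]
orientation: [[0.0, 1.0, -0.0], [1.0, -0.0, -0.0], [-0.0, -0.0, -1.0]]
wrist_force: [-0.2, 2.9, -1.0]
width: 87.7
```

Request:
apply_moves([
  [-0.003,0,0,0],
  [-0.005,0,0,0],
  [-0.005,0,0,0],
])

```text
t: 26.9
tool_pos: [687.8, 51.7, 19.8]
orientation: [[0.0, 1.0, -0.0], [1.0, -0.0, -0.0], [-0.0, -0.0, -1.0]]
wrist_force: [0.1, 3.4, -1.0]
width: 87.7
```

Request:
apply_moves([
  [-0.003,0,0,0],
  [-0.005,0,0,0],
  [-0.005,0,0,0],
])

```text
t: 27.2
tool_pos: [687.9, 50.9, 19.8]
orientation: [[0.0, 1.0, -0.0], [1.0, -0.0, -0.0], [-0.0, -0.0, -1.0]]
wrist_force: [-1.0, 2.7, -2.5]
width: 87.8
```

Request:
apply_moves([
  [-0.003,0,0,0],
  [-0.005,0,0,0],
  [-0.005,0,0,0],
])

```text
t: 27.5
tool_pos: [687.9, 50.1, 19.8]
orientation: [[0.0, 1.0, -0.0], [1.0, -0.0, -0.0], [-0.0, -0.0, -1.0]]
wrist_force: [0.2, 2.6, -2.0]
width: 87.4
```

```bash
python3 - <<'E'
from h import *
p=read_camera("top");print(fit(p), state()["tool_pos"],state()["wrist_force"])
E
```

```text
(array([ 7.01232e+02, -1.30705e+02,  3.00000e-03]), np.float64(2.568849013650632), (702.3, -134.1, 339, 210, np.float64(-0.025))) [687.86493181  50.17846667  19.85017978] [-0.58675653  2.60999066 -1.54974091]
```

Not yet at the stop; creep on.

Request:
apply_moves([
  [-0.003,0,0,0],
  [-0.006,0,0,0],
  [-0.006,0,0,0],
])

```text
t: 27.9
tool_pos: [687.9, 50.0, 19.9]
orientation: [[-0.0, 1.0, -0.0], [1.0, 0.0, 0.001], [0.001, -0.0, -1.0]]
wrist_force: [-0.3, 5.8, -2.2]
width: 87.7
```

Request:
apply_moves([
  [-0.003,0,0,0],
  [-0.005,0,0,0],
  [-0.005,0,0,0],
])

```text
t: 28.2
tool_pos: [687.9, 50.0, 19.9]
orientation: [[-0.001, 1.0, 0.0], [1.0, 0.001, 0.002], [0.002, 0.0, -1.0]]
wrist_force: [-0.1, 6.0, -1.3]
width: 87.9
```

Request:
apply_moves([
  [-0.003,0,0,0],
  [-0.005,0,0,0],
  [-0.005,0,0,0],
])

```text
t: 28.5
tool_pos: [687.9, 50.0, 19.9]
orientation: [[-0.001, 1.0, 0.0], [1.0, 0.001, 0.003], [0.003, 0.0, -1.0]]
wrist_force: [-0.1, 8.1, -1.4]
width: 87.3
```

Request:
apply_moves([
  [0.02,0,0,0],
  [0.1,0,0,0],
  [0.3,0,0,0],
  [0.35,0,-0.3,0],
  [0.35,-0.1,-0.6,0],
  [0.35,-0.4,-0.8,0],
  [0.35,-0.7,-0.8,0],
  [0.35,-1.0,-0.8,0],
  [0.35,-1.0,-0.8,0],
])

```text
t: 29.4
tool_pos: [533.1, 100.4, 139.4]
orientation: [[-0.001, 1.0, -0.002], [1.0, 0.001, -0.001], [-0.001, -0.002, -1.0]]
wrist_force: [0.8, 0.5, -0.2]
width: 88.0
```

Request:
apply_moves([
  [0,-0.3,0,0],
  [0,-0.6,0,0],
  [0,-0.9,0,0],
  [0,-0.9,0,0],
  [0,-0.9,0,0],
])

```text
t: 29.9
tool_pos: [403.5, 100.4, 141.2]
orientation: [[-0.0, 1.0, 0.004], [1.0, 0.0, -0.0], [-0.0, 0.004, -1.0]]
wrist_force: [0.2, 0.7, -0.6]
width: 87.8
```

```bash
python3 - <<'E'
from h import *
for c in("top","scene"):
    p=read_camera(c);print(fit(p));save(p,c+"5");w=cloud(p)
    q,m,_=tray(p,w); print(np.percentile(q,[0,1,99,100],axis=0).round(1).tolist())
    for x in(620,660,700,740,780): s=q[abs(q[:,0]-x)<10];print(x,s[:,1].min().round(1),end=" ")
    for y in(-280,-240,-180,-100,-20,30): s=q[abs(q[:,1]-y)<10];print(y,s[:,0].max().round(1),end=" ")
    print()
    for n in("olive_jar","tomato_tin","pepper_mill"):
        for r in cut_out(n,p)[:1]: print(n,r["p"].__round__(2),np.nanpercentile(w[r["mask"]],[2,50,98],axis=0).round().tolist())
print(state()["tool_pos"])
a=cv2.imread("pics/top5.png")[110:230,280:440];b=cv2.imread("pics/scene5.png")[140:290,260:420]
cv2.imwrite("pics/fin.png",np.vstack([cv2.resize(a,(480,300)),cv2.resize(b,(480,300))]))
E
```

```text
(array([ 7.01280e+02, -1.30846e+02,  1.00000e-03]), np.float64(2.4786686710138084), (700.8, -130.0, 345, 206, np.float64(-0.007)))
[[596.4, -303.1], [601.1, -300.9], [802.3, 38.6], [803.5, 41.6]]
620 -301.7 660 -301.2 700 -300.9 740 -300.7 780 -300.2 -280 802.2 -240 802.0 -180 802.6 -100 802.4 -20 802.8 30 801.8 
olive_jar 0.71 [[365.0, 293.0, 68.0], [395.0, 316.0, 108.0], [425.0, 347.0, 113.0]]
tomato_tin 0.86 [[362.0, 440.0, 13.0], [394.0, 459.0, 107.0], [428.0, 506.0, 113.0]]
pepper_mill 0.87 [[394.0, -358.0, 13.0], [418.0, -326.0, 137.0], [443.0, -312.0, 160.0]]
(array([ 7.01191e+02, -1.33389e+02, -3.00000e-03]), np.float64(2.535677332772757), (700.8, -138.7, 357, 198, np.float64(-0.002)))
[[601.7, -317.4], [602.4, -302.1], [799.8, 37.8], [800.0, 39.9]]
620 -68.5 660 -144.3 700 -169.7 740 -161.5 780 -302.8 -280 799.6 -240 799.7 -180 799.7 -100 799.8 -20 799.9 30 800.0 
olive_jar 0.67 [[369.0, 287.0, 10.0], [402.0, 311.0, 108.0], [430.0, 346.0, 117.0]]
tomato_tin 0.67 [[365.0, 437.0, 2.0], [404.0, 452.0, 78.0], [432.0, 530.0, 114.0]]
pepper_mill 0.88 [[403.0, -368.0, 7.0], [430.0, -356.0, 98.0], [446.0, -326.0, 159.0]]
[403.00493645 100.35014271 139.7248155 ]
```

View pics/fin.png

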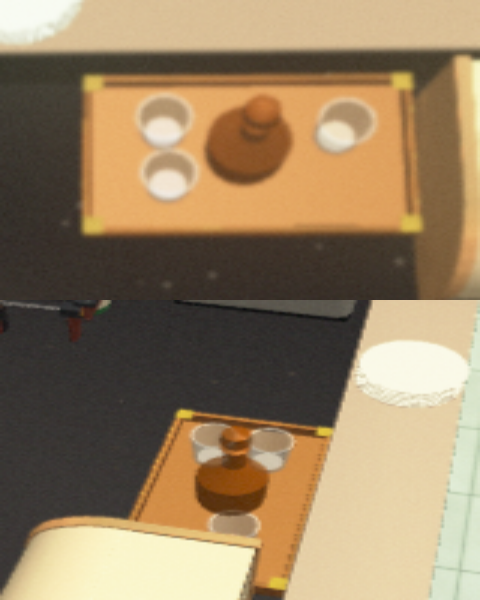

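The final crop shows the tray square in the corner. Its right end meets the bin's wooden end, its far edge runs along the upstand, and the decanter and three tumblers stand upright. The arm is clear, so I'm handing in.

```bash
python3 -c "
from rig import *
print(close_job())"
```

```text
the job is handed in; nothing more can be done
None
```

The tray is parked in the corner, and I handed the job in at about 30 s of robot time; no verdict was reported. I pushed it with the open fingers, only on the outside of the rim. First I squared it up and moved it forward, then pushed it towards the bin. After that I crept it onto the upstand and finally onto the bin's side.

**Position:** the last top-camera fit puts the tray centre at (701, -131) mm with a yaw of about 0.001 rad. The corner I had measured calls for about (701, -130), so it is flush within the 2 mm calibration. At both stops the tool stopped moving while the wrist force rose, to about 12 N at the upstand and 8 N at the bin.

**Glassware and counter items:** the decanter and three tumblers stand upright in the final pictures. The jar, tin and pepper mill measure where they were at the start, to within what each camera can see of them. In the top view some of their median values moved by up to 9 mm, which I put down to masking because the scene camera's positions agree.

**Disagreement:** the scene camera's rough fit put the tray's y about 3 mm further towards the bin (-133 mm). The bin hides part of the tray in that view, so I relied on the top camera and the contact.

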